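# Present a plug gauge to the inspection camera

### The arm

A 6-joint arm with a two-finger parallel gripper is mounted at the origin on the work surface. World frame = base frame: x ahead of the robot, y to its left, z up, the work surface at z = 0. Lengths are in mm, angles in degrees, forces in N, time in s.
With the tool pointing down it reaches from about 350 to 850 mm from the base axis. Payload 8.1 kg.
Tool frame: the origin (TCP) lies at the very end of the fingers, on their centre line; the grasp point (between the pads) lies 19 mm behind it (r.grip_point_offset is the distance from the TCP to the grasp point, in mm); z points along the fingers, y is the line along which they close (so a half turn about z gives the same grasp; the last joint's range is limited). The gripper opens to 85 mm and grips with 20 to 120 N. Pads are 22 mm wide; open, the fingers measure 114 mm over their backs; the gripper's body (76 mm by 85 mm) begins 54 mm behind the grasp point. The pads swing forward as they close: fully open they stand 13 mm farther back than shut.
Start: joints at [59.278, 7.471, 85.268, -0, 87.261, -4.893], TCP at [261.392, 540.074, 231.292] pointing down, gripper open.
Joint ranges: [-169.43, 169.43], [-51.17, 129.36], [1.28, 143.12], [-76.62, 256.62], [0, 156.53], [-152.29, 152.29]. Speed limits (degrees/s): [136.94, 136.94, 159.86, 180, 180, 180].

### API

Orientations are given as [roll, pitch, yaw] about the fixed x, y, z axes, in that order (R = Rz(yaw) Ry(pitch) Rx(roll)).
In Python, from bench import status, eyes, r gives the robot as it stands.
- The arm moves only by the shell command python3 -m handwheel 'ROWS' [FORCE]. ROWS is a JSON object whose one key "series" holds a list that holds one entry, the list of rows, each a list of 7 numbers: the shift along the tool's x, y, z in cm, then the turn, a rotation vector about the tool's x, y, z in rad, then the opening, from 0 (shut) to 1 (fully open). In form: {"series": [[[tx, ty, tz, rx, ry, rz, claw], ...]]}. A call has 1 to 12 rows; each row is the pose to reach, as a shift and turn from the pose commanded when the call began, along the tool's axes at that moment; what a row does not reach only later rows make up. A row lasts 1/8 s, in which the tool goes at most 62.5 mm and 10.7 degrees, less where a joint would pass 70% of its speed; a pose out of reach is approached as far as the arm can. A call with a gripper value outside its range is refused whole. The fingers move at their own pace and stop on an object; FORCE is the grip in N (left out, the last holds). Time passes only in rows, so rows that repeat a pose let the fingers close. It gives the time, the measured TCP pose, the force, the opening and the grip force at its end, in the units of the state.
- status.sense(): the state, without advancing time (a new reading comes with each control period).
- eyes.snapshot(name): name is "scene" or "top" or "wrist"; returns a dict with "img" (480x640x3 uint8, red, green, blue), "mtx" (3x3 intrinsics, pixels), "R" (3x3) and "t" (3): a world point X has camera coordinates R X + t. Camera axes: x right, y down, z forward; pixel columns grow to the right and rows downward; lengths in mm; the calibration is good to about 2 mm. The wrist camera is an equidistant fisheye: a pixel r from the principal point sees the ray r / f radians off the axis. A picture is of the moment at which its call begins. There is no depth.
- r.hand_in(): hands the job in; it is judged then, once.
The state is a dict: "time": time; "joint_pos": joint angles; "qd": joint speeds; "joint_efforts": joint torques, N m; "tool_pos": TCP position; "tcp_rot": TCP orientation; "ft_force": force on the tool from outside, world axes, zero at the start; "wrist_torque": the same for the moment, N m; "finger_gap": finger opening in mm; "grip_force": force on a finger pad.
Only numpy, scipy, OpenCV 4.12 (cv2) and the standard library are available. Lean on these libraries where they do the work, as an engineer would, in place of code of your own. Each camera call takes 0.05 s, during which the arm holds its last target. There are 200 camera calls.

### The job

Push the red lever of the camera's ring light all the way over, away from the robot. Then draw the blue-handled plug gauge out of the leaning holder, turn it level and hold it in mid-air straight in front of the camera, its bare steel end pointing square at the middle of the lens, about 60 mm from the glass. Finish while still holding it there steadily; do not touch the camera, and leave the other gauges and everything else on the bench where they are.

Things in the scene. Friction and masses are not known exactly. Their poses are not given: they have to be found in the camera images.
- rack: Fixed holder: grey block 60 x 260 x 50 mm tilted 45 degrees on a base plate 150 x 260 mm, top edge 91 mm high. Origin at table height; x to its far side, y along the row, z up. Three 22 mm square holes at y = -80, 0, 80 mm, a gauge in each, in any order; hole axes rise at 45 degrees towards -x (the robot) and leave the holed face at x = -15, z = 70 mm.
- gauge_blue: Plug gauge to present, 135 mm long: steel plug (diameter 20, length 40 mm), collar (diameter 30, at 40-45 mm), blue handle (diameter 24, at 45-135 mm). Origin: centre of the steel end face; z runs along the gauge to the handle's end. 0.13-0.25 kg, balance about 65 mm from the steel end. Starts in a hole, handle up towards the robot, collar on the holed face; loose fit, free after 40 mm of draw.
- gauge_blue_butt (a point): Centre of the free end of the blue gauge's handle, 135 mm from the steel end.
- gauge_yellow: Same gauge with a yellow handle; stays in its hole.
- gauge_black: Same gauge with a black handle; stays in its hole.
- camera: Fixed inspection camera: white box on a post and a grey foot (130 x 110 mm), 222 mm high. Ring light (80 mm diameter) round the lens, its face 26 mm in front of the origin, the glass 29 mm; lens axis level at 190 mm height. Origin at table height, near the front of the foot, in the plane of the lens axis; the lens looks along -x (roughly to the robot), z up.
- focus (a point): The point on the lens axis where the gauge's steel end belongs: 61 mm in front of the glass, 190 mm above the table. Its axes are those of the camera (lens looks along -x).
- lamp_switch_base: Fixed yellow block (70 x 50 x 25 mm) that carries the red lever. Origin at table height under its middle; x along the lever's throw, away from the robot; z up. The lever's pivot is 22 mm above the origin.
- lamp_switch (a joint): Red lever of the ring light, rad: 0 = leaning towards the robot side (-x of its block, off), 1.0 = fully over to +x (on); it stays where it is left.
- lamp_switch_tip (a point): Centre of the 26 mm red ball at the lever's end, 80 mm from the pivot; it swings 0.5 rad either side of upright. A push of about 1 to 2 N moves it.
- sleeve_a: Loose copper sleeve standing on end, 64 mm diameter, 110 mm high; origin at its foot.
- sleeve_b: A second copper sleeve, the same.
- oil_bottle: Green bottle, 56 mm diameter, 150 mm high; origin at its foot.
- test_block: Steel hardness test block, disc 64 mm diameter, 16 mm high; origin at its underside.
- mouse: White computer mouse, 100 x 60 x 28 mm; origin at its underside.
Mind the look-alikes: they are no part of the job. Several things have the shape of the lamp_switch_base; the one meant has the colours described above. What is shaped like the gauge_blue but pink is not meant.

How it is judged (in metres and radians):
On the way, in this order (a step that is already met when the one before it is completed fails the run):
1. the ring light's lever is fully over (value of joint lamp_switch above 0.85 rad), for 0.2 s.
2. the blue gauge is drawn clear of the holder and raised (height (world z) of gauge_blue above 0.12 m and contact force between gauge_blue and rack below 0.05 N and contact force between gauge_blue and the fingers above 1 N), for 0.2 s.
At the end, for the whole second after the job is handed in: The lever reads above 0.85 rad; the blue gauge is held by the fingers alone, at rest, its steel end within 20 mm of the focus point, its axis within 0.18 rad (10 degrees) of the lens axis, handle away from the camera; the other gauges and bystanders are within 20 mm of where they started (value of joint lamp_switch above 0.85 rad and distance between gauge_blue and focus below 0.02 m and angle between the z axis of gauge_blue and the x axis of camera, either way round below 0.18 rad and x of gauge_blue_butt in the frame of camera below -0.19 m and height (world z) of gauge_blue above 0.165 m and contact force between gauge_blue and the fingers above 2 N and contact force between gauge_blue and camera below 0.1 N and contact force between gauge_blue and rack below 0.1 N and linear speed of gauge_blue below 0.03 m/s and angular speed of gauge_blue below 0.2 rad/s and distance of each of gauge_yellow, gauge_black, sleeve_a, sleeve_b, oil_bottle, test_block, mouse from where it was at the start of the episode below 0.02 m); the arm keeps its last pose, push and grip.
It fails at once if the camera is touched by the gauge or the arm (contact force between any of gauge_blue, the arm, the fingers and camera above 1 N).
It fails at once if another gauge or a bystander is disturbed (distance of any of gauge_yellow, gauge_black, sleeve_a, sleeve_b, oil_bottle, test_block, mouse from where it was at the start of the episode above 0.02 m).
It also fails if it takes over 45 s, if anything falls off the work surface, if the arm or the gripper's body presses on something with over 40 N, if the wrist force passes 120 N, or if a joint passes its speed limit or range.

## Working session

There is one attempt and no reset: what is moved stays moved. The work goes in short steps, Python scripts to look and compute and a shell command to move; the robot and the scene stay as the last step left them, time stands still between calls to the robot, and variables do not carry over. Pictures are saved under pics/ and viewed, at most 14 in all, crops included, and the job is handed in when it is done.

```bash
ls; mkdir -p pics; python3 - <<'E'
from bench import status, eyes, r
import cv2
print(status.sense())
for n in ["scene","top"]:
    s=eyes.snapshot(n); cv2.imwrite(f"pics/{n}0.png",s["img"][:,:,::-1]); print(n,s["mtx"].tolist(),s["R"].tolist(),s["t"].tolist())
E
```

```text
pics
{'time': 0.0, 'joint_pos': array([ 5.92804822e+01,  7.51527504e+00,  8.53295237e+01, -6.01828118e-05,
        8.72638991e+01, -4.88891881e+00]), 'qd': array([-0.03270922, -0.00700746,  0.00694859, -0.03479925, -0.03845427,
        0.0464468 ]), 'joint_efforts': array([ 1.96940755e-04, -5.69397819e+01, -5.00553310e+01, -1.64067392e-04,
        1.45830342e-02,  2.80590314e-05]), 'tool_pos': array([261.07813883, 539.59184321, 230.24037803]), 'tcp_rot': array([-1.79891693e+02, -9.20379173e-03,  1.54169395e+02]), 'ft_force': array([0.71915741, 0.02686432, 0.18019302]), 'wrist_torque': array([ 0.04114976,  0.01548685, -0.02449007]), 'grip_force': 0.0, 'finger_gap': 85.42735911348807}
scene [[601.1566309896883, 0.0, 312.47458550687287], [0.0, 601.1566309896883, 245.2844770540146], [0.0, 0.0, 1.0]] [[-0.7783864965921087, 0.6277625217412696, -0.00535520495454987], [0.4584984443578131, 0.5626413026611633, -0.6879054739288056], [-0.4288282155415246, -0.5379116849788556, -0.7257805320609532]] [439.4224474919924, -187.14323476335787, 1598.1410033312056]
top [[450.83420016358923, 0.0, 321.3878736603434], [0.0, 450.83420016358923, 233.35520806690937], [0.0, 0.0, 1.0]] [[0.021880530598677568, -0.9997430980651664, 0.005914410518670105], [-0.965163491405168, -0.02266578582312248, -0.26066395418547395], [0.26073104387338847, -4.907480275516483e-06, -0.965411478457041]] [0.028789072311487297, 603.2744014935364, 913.0608908684474]
```

View pics/scene0.png

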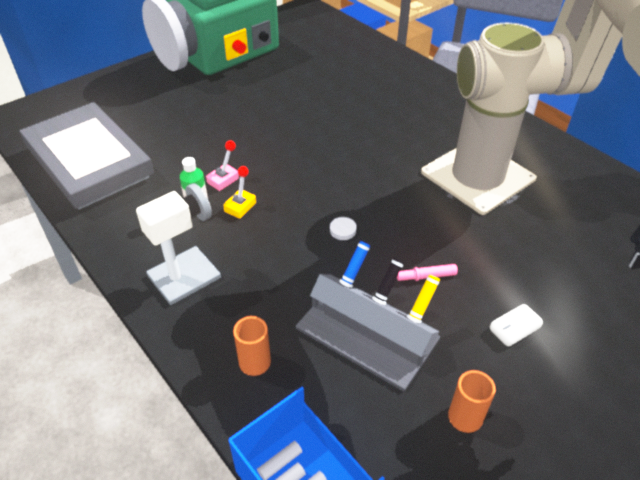

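View pics/top0.png

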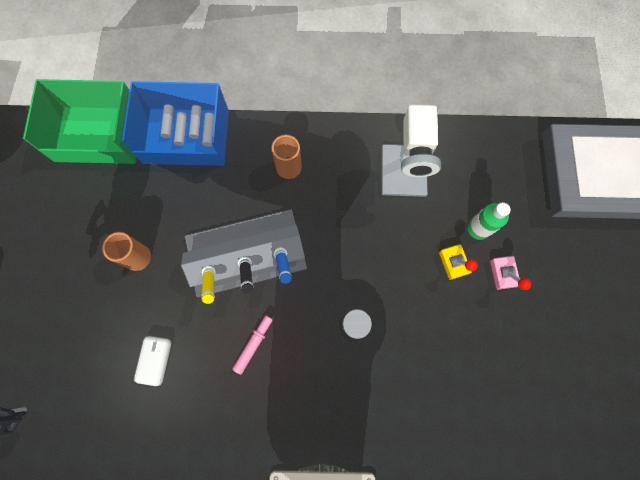

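The scene view shows the yellow switch at about (240,203) with its red ball at (243,172), and the blue handle from (362,246) to (348,280). In the top view the switch is at (457,262), its ball at (471,265), the blue handle runs from (280,252) to (286,280), and the ring light is at (421,163). The pink gauge and pink switch are decoys. I'll zoom in to pick out exact features.

```bash
cat > h.py <<'E'
import numpy as np, cv2, json
from scipy.spatial.transform import Rotation as Ro
def ray(s,p):
    d=s["R"].T@np.linalg.solve(s["mtx"],[p[0],p[1],1.]); return -s["R"].T@s["t"], d/np.linalg.norm(d)
def onz(s,p,z):
    c,d=ray(s,p); return c+d*(z-c[2])/d[2]
def tri(a,pa,b,pb):
    c1,d1=ray(a,pa);c2,d2=ray(b,pb)
    k=np.linalg.lstsq(np.c_[d1,-d2],c2-c1,rcond=None)[0]
    x,y=c1+k[0]*d1,c2+k[1]*d2
    return (x+y)/2,np.linalg.norm(x-y)
def proj(s,X):
    c=s["R"]@np.asarray(X,float)+s["t"]; u=s["mtx"]@c; return u[:2]/u[2]
def blob(img,lo,hi,box):
    h=cv2.cvtColor(img,cv2.COLOR_RGB2HSV); m=cv2.inRange(h,lo,hi); k=np.zeros_like(m); x0,y0,x1,y1=box; k[y0:y1,x0:x1]=1
    m=m*k; n,l,st,ce=cv2.connectedComponentsWithStats(m); i=1+np.argmax(st[1:,4]); return (l==i).astype(np.uint8)
def cent(m):
    ys,xs=np.nonzero(m); return np.array([xs.mean(),ys.mean()])
def ends(m):
    ys,xs=np.nonzero(m); P=np.c_[xs,ys]; c=P.mean(0); d=np.linalg.svd(P-c,full_matrices=False)[2][0]; t=(P-c)@d
    if d[1]<0: d=-d;t=-t
    return c+d*t.min(),c+d*t.max(),len(xs)
E
python3 - <<'E'
from bench import eyes
from h import *
import pickle
S,T=eyes.snapshot("scene"),eyes.snapshot("top"); pickle.dump((S,T),open("st.pkl","wb"))
rs=blob(S["img"],(0,150,90),(8,255,255),(236,160,252,182)); rt=blob(T["img"],(0,150,90),(8,255,255),(460,255,482,275))
print("ball",cent(rs),cent(rt),tri(S,cent(rs),T,cent(rt)))
bs=blob(S["img"],(100,150,60),(125,255,255),(335,235,380,292)); bt=blob(T["img"],(100,150,60),(125,255,255),(265,240,300,290))
a,b=ends(bs),ends(bt); print(a,b)
print("cent",tri(S,cent(bs),T,cent(bt)))
print("a",tri(S,a[0],T,b[1])); print("b",tri(S,a[1],T,b[0]))
yt=blob(T["img"],(20,150,100),(32,255,255),(435,240,475,285)); rr=cv2.minAreaRect(np.argwhere(yt)[:,::-1].astype(np.float32)); print(rr)
for p in cv2.boxPoints(rr): print(onz(T,p,25))
print("px500mm heights:",[proj(T,(600,-150,z)) for z in(0,190)])
def crop(I,x0,y0,w,h,k): return cv2.resize(I[y0:y0+h,x0:x0+w],None,fx=k,fy=k,interpolation=cv2.INTER_CUBIC)
A=np.hstack([crop(S["img"],130,150,130,150,3),crop(T["img"],370,90,130,150,3)])
cv2.imwrite("pics/c1.png",A[:,:,::-1])
A=np.hstack([crop(S["img"],290,230,160,160,2.5),crop(T["img"],165,190,160,160,2.5)])
cv2.imwrite("pics/c2.png",A[:,:,::-1])
E
```

```text
ball [243.10869565 170.72826087] [471.17241379 264.61206897] (array([ 535.8319289 , -304.68952897,   99.68765757]), np.float64(2.163438661387168))
(array([362.01535979, 248.56644538]), array([348.44794872, 276.81360107]), 391) (array([279.61261851, 252.85112649]), array([284.30053395, 272.14202554]), 190)
cent (array([529.84276538,  96.30935106, 107.97891386]), np.float64(2.7599966994779224))
a (array([505.44406508,  88.67724755, 127.82212399]), np.float64(2.600473323106584))
b (array([554.24840105, 103.9495073 ,  88.18266245]), np.float64(2.935981649909902))
((454.5500183105469, 261.6500244140625), (31.939001083374023, 24.66576385498047), 71.56504821777344)
[ 583.52690625 -255.94120835   25.        ]
[ 603.37565676 -311.16164923   25.        ]
[ 532.63979084 -330.02045442   25.        ]
[ 513.48299883 -275.67704182   25.        ]
px500mm heights: [array([390.14842867, 244.97959296]), array([404.95449632, 222.18704181])]
```

View pics/c1.png

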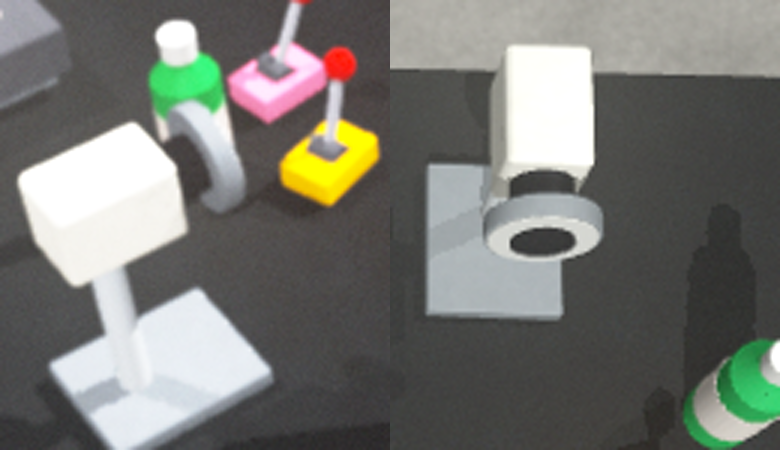

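View pics/c2.png

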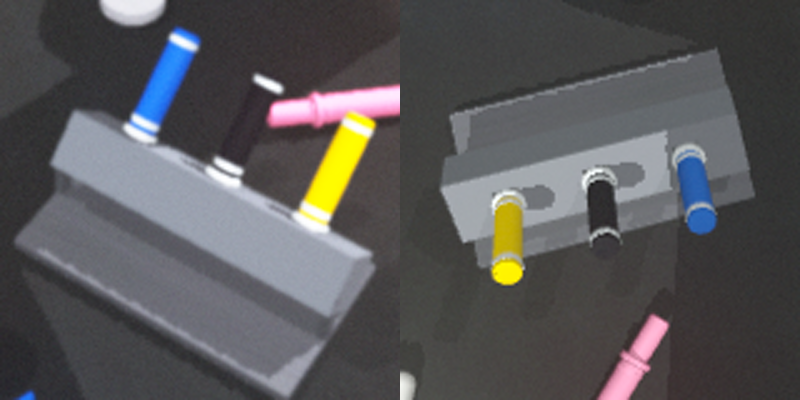

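c1 shows the camera: its lens disc sits at top pixel ≈(420,171), and the foot corners at (382.7,144.7), (382.7,196) and (427,196). c2 shows blue at the right end of the row in the top view (butt (285,278), collar (280,252)), black in the middle and yellow on the left. Next I'll compute the poses.

```bash
python3 - <<'E'
from h import *
import pickle
S,T=pickle.load(open("st.pkl","rb"))
np.set_printoptions(precision=1,suppress=True)
print("camT",-T["R"].T@T["t"],"lens",onz(T,(420.5,170.5),190))
# foot corners z~10
f=lambda p:(165,0) and np.array(p)
for p in [(382.7,144.7),(382.7,196),(427,196)]: print("foot",onz(T,p,10))
Sf=[(130+203/3,150+290/3),(130+272/3,150+378/3),(130+50/3,150+365/3),(130+115/3,150+450/3)]
for p in Sf: print("footS",onz(S,p,10))
# ring rear/box in scene: ring outer visible ellipse
def crop(I,x0,y0,w,h,k): return cv2.resize(I[y0:y0+h,x0:x0+w],None,fx=k,fy=k,interpolation=cv2.INTER_CUBIC)
# collars (bright white) & butts
pairs={"blue_collar":((290+141/2.5,230+132/2.5),(165+(688-400)/2.5,190+155/2.5)),
"black_collar":((290+225/2.5,230+175/2.5),(165+(598-400)/2.5,190+178/2.5)),
"yellow_collar":((290+314/2.5,230+218/2.5),(165+(508-400)/2.5,190+203/2.5)),
"blue_butt":((290+184/2.5,230+38/2.5),(165+(701-400)/2.5,190+220/2.5)),
"black_butt":((290+267/2.5,230+82/2.5),(165+(605-400)/2.5,190+245/2.5)),
"yellow_butt":((290+358/2.5,230+120/2.5),(165+(507-400)/2.5,190+272/2.5))}
for k,(a,b) in pairs.items(): print(k,*tri(S,a,T,b))
# rack top edge ends z=91 in top view ; block front/back
print("rack edge z91", onz(T,(165+41/2.5,190+185/2.5),91),onz(T,(165+(718-400-0)/2.5,190+50/2.5),0))
for n,p in dict(bottle=(483,235),disc=(357,324),sleeveblk=(287,172)).items(): print(n,onz(T,p,0))
for p in [(440,248),(463,245),(471,274),(448,279)]: print("yb",onz(T,p,25))
E
```

```text
camT [ 344.2   13.7 1038.7] lens [ 710.2 -184.5  190. ]
foot [ 855.  -134.4   10. ]
foot [ 719.1 -132.6   10. ]
foot [ 721.7 -239.9   10. ]
footS [ 719.9 -236.    10. ]
footS [ 727.4 -125.6   10. ]
footS [ 850. -242.   10.]
footS [ 852.5 -139.5   10. ]
blue_collar [559.5 104.2  73.2] 3.0844252347268384
black_collar [537.  181.6  73.8] 3.1901042986470154
yellow_collar [512.9 257.8  74.8] 3.369055654866386
blue_butt [494.8  84.6 127.1] 1.1111613692890725
black_butt [473.3 161.7 123.9] 1.916046731566205
yellow_butt [449.1 238.2 128.4] 1.8090566905721794
rack edge z91 [525.4 310.9  91. ] [681.6  85.6   0. ]
bottle [ 629.7 -372.5    0. ]
disc [414.  -71.6   0. ]
sleeveblk [780.1 102.3   0. ]
yb [ 589.3 -261.3   25. ]
yb [ 597.7 -315.    25. ]
yb [ 530.1 -329.2   25. ]
yb [ 517.4 -276.1   25. ]
```

```bash
cat >> h.py <<'E'
def mat(x,z):
    x,z=np.array(x,float),np.array(z,float); x/=np.linalg.norm(x); z/=np.linalg.norm(z); return np.c_[x,np.cross(z,x),z]
def row(s,pos,R):
    R0=Ro.from_euler("xyz",s["tcp_rot"],degrees=True).as_matrix()
    print("cm",np.round(R0.T@(np.array(pos)-s["tool_pos"])/10,2),"rad",np.round(Ro.from_matrix(R0.T@R).as_rotvec(),3))
def down(yaw): 
    a=np.radians(yaw); return mat([np.cos(a),np.sin(a),0],[0,0,-1])
E
python3 - <<'E'
from bench import status
from h import *
import pickle
S,T=pickle.load(open("st.pkl","rb"))
print("lens in scene",proj(S,(710,-184.5,190)), "ring rear", proj(S,(725,-184.5,190)))
row(status.sense(),(486,-311,200),down(12))
E
```

```text
lens in scene [202.26983942 199.24343991] ring rear [196.08054951 202.31754321]
cm [-57.3  -66.78   3.13] rad [-1.000e-03  1.000e-03  2.481e+00]
```

```bash
python3 -m handwheel '{"series": [[[-4,-4.6,0,0,0,0.17,0],[-8,-9.3,0,0,0,0.34,0],[-12,-14,0,0,0,0.51,0],[-16,-18.6,0,0,0,0.68,0],[-20,-23.2,0,0,0,0.85,0],[-24,-28,0.5,0,0,1.02,0],[-28,-32.6,1,0,0,1.19,0],[-32,-37.2,1.5,0,0,1.36,0],[-36,-41.8,2,0,0,1.53,0],[-40,-46.5,2.5,0,0,1.7,0],[-44,-51.2,3,0,0,1.87,0],[-48,-55.8,3,0,0,2.04,0]]]}'
python3 - <<'E'
from bench import status
from h import *
s=status.sense(); print(s["joint_pos"],s["finger_gap"]); row(s,(486,-311,150),down(12)); row(s,(486,-311,82),down(12))
E
```

```text
time: 1.7
tool_pos: [450.2, -173.4, 200.8]
tcp_rot: [-180.0, -0.0, 36.9]
ft_force: [1.4, 0.0, 0.1]
finger_gap: 0.2
grip_force: 0.0
[-2.71663220e+01 -1.01209231e+01  1.05773440e+02  1.43689874e-02
  8.43674187e+01  2.58971944e+01] 0.2008046673697012
cm [-5.41 13.16  5.08] rad [-0.     0.     0.435]
cm [-5.41 13.16 11.88] rad [-0.     0.     0.435]
```

```bash
python3 -m handwheel '{"series": [[[-2.7,6.6,2,0,0,0.18,0],[-5.4,13.2,4,0,0,0.36,0],[-5.4,13.2,7,0,0,0.435,0],[-5.4,13.2,11.9,0,0,0.435,0],[-5.4,13.2,11.9,0,0,0.435,0]]]}'
python3 - <<'E'
from bench import status,eyes
from h import *
s=status.sense(); row(s,(573,-292,82),down(12))
a=eyes.snapshot("wrist"); b=eyes.snapshot("top")["img"][190:340,390:590]
cv2.imwrite("pics/w1.png",np.hstack([cv2.resize(a["img"],(400,300)),cv2.resize(b,(400,300))])[:,:,::-1])
E
```

```text
time: 2.33
tool_pos: [483.9, -306.8, 77.3]
tcp_rot: [-179.6, 0.4, 12.3]
ft_force: [0.1, -0.2, 0.3]
finger_gap: -0.0
grip_force: 0.0
cm [ 9.02  0.46 -0.53] rad [-0.008  0.007  0.006]
```

View pics/w1.png

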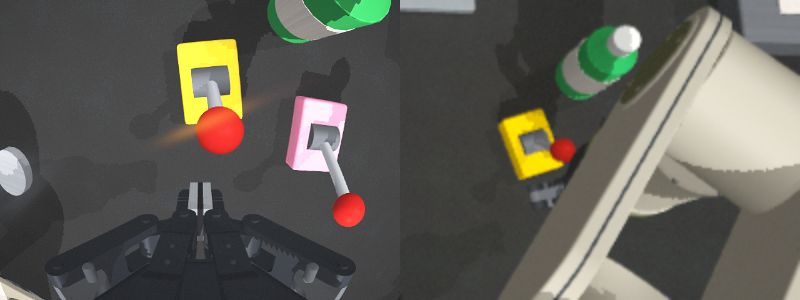

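Left half (wrist): the fingertips at (200,185) are just short of the red ball at (220,130), which is slightly to the right. The right half (top) confirms this. I'll shift right, then push along about 17° yaw.

```bash
python3 -m handwheel '{"series": [[[1.4,1.2,-0.6,0,0,0.0,0],[3,0.9,-0.6,0,0,0,0],[4.5,0.7,-0.6,0,0,0,0],[6,0.5,-0.6,0,0,0,0],[7.2,0.4,-0.6,0,0,0,0],[8.4,0.3,-0.6,0,0,0,0],[9.2,0.2,-0.6,0,0,0,0],[9.2,0.2,-0.6,0,0,0,0]]]}'
python3 - <<'E'
from bench import status,eyes
from h import *
s=status.sense(); 
a=eyes.snapshot("wrist"); print({k:np.round(a[k],3).tolist() for k in("mtx","R","t")},s["tool_pos"])
cv2.imwrite("pics/w2.png",cv2.resize(a["img"],(480,360))[:,:,::-1])
E
```

```text
time: 3.42
tool_pos: [573.1, -292.5, 87.4]
tcp_rot: [-179.9, 0.6, 12.3]
ft_force: [-24.2, -4.9, 10.9]
finger_gap: -0.3
grip_force: 12.3
{'mtx': [[371.648, 0.0, 320.087], [0.0, 371.648, 240.6], [0.0, 0.0, 1.0]], 'R': [[0.214, -0.977, -0.002], [-0.93, -0.204, 0.307], [-0.3, -0.063, -0.952]], 't': [-410.214, 476.376, 395.1]} [ 573.05312833 -292.48184376   87.3667104 ]
```

View pics/w2.png

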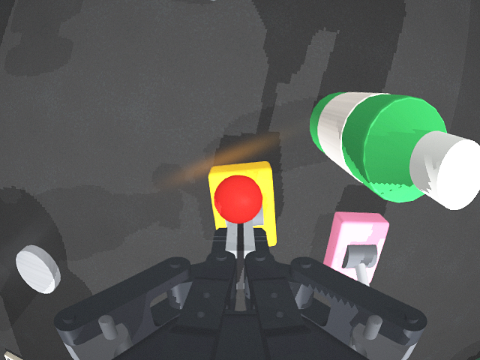

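The lever is against its stop, leaning away. I'll back off, rise, then go and look at the blue gauge from two wrist positions.

```bash
python3 -m handwheel '{"series": [[[-2,0,0,0,0,0,0],[-4,0,-2,0,0,0,0.5],[-7,0,-8,0,0,0,0.6],[-11,-4,-14,0,0,0,0.6],[-14,-10,-17,0,0,0,0.6],[-17,-16,-18,0,0,-0.04,0.6],[-18,-22,-18,0,0,-0.08,0.6],[-18,-28,-18,0,0,-0.08,0.6],[-18,-34,-18,0,0,-0.08,0.6],[-18,-35,-18,0,0,-0.08,0.6],[-18,-35,-18,0,0,-0.08,0.6]]]}'
cat >> h.py <<'E'
def wray(s,p):
    f=s["mtx"][0,0]; v=np.array([p[0]-s["mtx"][0,2],p[1]-s["mtx"][1,2]]); r_=np.linalg.norm(v); th=r_/f
    d=np.r_[np.sin(th)*v/r_,np.cos(th)]; return -s["R"].T@s["t"], s["R"].T@d
def meet(rays):
    A=sum(np.eye(3)-np.outer(d,d) for c,d in rays); b=sum((np.eye(3)-np.outer(d,d))@c for c,d in rays); x=np.linalg.solve(A,b)
    return x,[round(float(np.linalg.norm((np.eye(3)-np.outer(d,d))@(x-c))),1) for c,d in rays]
def wproj(s,X):
    c=s["R"]@np.asarray(X,float)+s["t"]; th=np.arctan2(np.hypot(c[0],c[1]),c[2]); return s["mtx"][:2,2]+s["mtx"][0,0]*th*c[:2]/np.hypot(c[0],c[1])
E
python3 - <<'E'
from bench import status,eyes
from h import *
import pickle
s=status.sense(); print(s["tool_pos"],s["tcp_rot"],s["joint_pos"])
a=eyes.snapshot("wrist"); pickle.dump(a,open("wa.pkl","wb"))
T=eyes.snapshot("top");S=eyes.snapshot("scene")
rs=blob(S["img"],(0,150,90),(8,255,255),(200,160,260,215)); rt=blob(T["img"],(0,150,90),(8,255,255),(430,220,490,280))
print(cent(rs),cent(rt)); print("ball",tri(S,cent(rs),T,cent(rt)))
cv2.imwrite("pics/w3.png",a["img"][:,:,::-1])
E
```

```text
time: 4.85
tool_pos: [326.8, 14.0, 268.9]
tcp_rot: [180.0, -0.1, 17.2]
ft_force: [0.6, -0.3, -0.4]
finger_gap: 51.1
grip_force: 0.0
[326.77971971  14.04106424 268.93137512] [ 1.79988857e+02 -1.11469493e-01  1.72086279e+01] [-6.58479330e+00 -3.92792558e+01  1.19847323e+02  3.52409491e-02
  9.93254405e+01  6.62123325e+01]
[226.82352941 188.31764706] [459.14754098 237.62295082]
ball (array([ 596.95130222, -285.49511482,   90.05509945]), np.float64(2.4530692727397545))
```

View pics/w3.png

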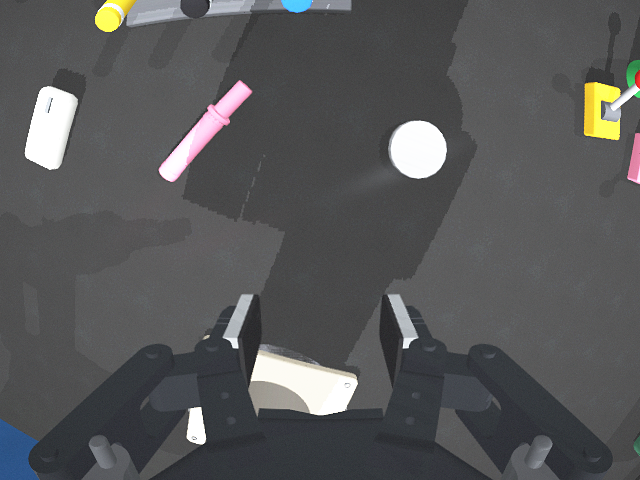

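The ball now reads (597,-285,90), i.e. fully over. The wrist view is too far back: the gauge is at the top edge, (297,3). I'll move closer and measure from two places.

```bash
python3 -m handwheel '{"series": [[[6,-1,-1,0,0,0,0.6],[12,-2,-2,0,0,0,0.6],[15,-2,-2,0,0,0,0.6],[15,-2,-2,0,0,0,0.6],[15,-2,-2,0,0,0,0.6]]]}'
cat > m.py <<'E'
from bench import status,eyes
from h import *
import pickle,sys
a=eyes.snapshot("wrist"); pickle.dump(a,open(sys.argv[1]+".pkl","wb")); s=status.sense(); print(s["tool_pos"],s["tcp_rot"])
print("predicted", wproj(a,(496,84.5,137)), wproj(a,(560,104,70)))
cv2.imwrite(f"pics/{sys.argv[1]}.png",a["img"][:,:,::-1])
E
python3 m.py w4; python3 -m handwheel '{"series": [[[3,6,-3,0,0,0,0.6],[3,10,-6,0,0,0,0.6],[3,10,-6,0,0,0,0.6],[3,10,-6,0,0,0,0.6]]]}'; python3 m.py w5
python3 - <<'E'
import cv2,numpy as np
cv2.imwrite("pics/w45.png",np.hstack([cv2.imread("pics/w4.png")[:300,150:550],cv2.imread("pics/w5.png")[:300,50:450]]))
E
```

```text
time: 5.62
tool_pos: [464.3, 73.7, 287.7]
tcp_rot: [-180.0, 0.1, 16.9]
ft_force: [0.5, -0.7, 0.4]
finger_gap: 51.2
grip_force: 0.0
[464.16883854  73.8157369  288.02666337] [-1.79998115e+02  5.01872588e-02  1.68534999e+01]
predicted [315.95746231 181.406147  ] [316.58267577 102.70058924]
time: 6.18
tool_pos: [521.7, -12.3, 348.2]
tcp_rot: [-180.0, -0.0, 16.9]
ft_force: [-0.0, 0.4, 0.2]
finger_gap: 51.3
grip_force: 0.0
[521.44858628 -11.70739466 347.70877056] [-1.79961637e+02  3.60799944e-02  1.69273907e+01]
predicted [217.35708417 204.32084439] [230.25986831 135.27614337]
```

View pics/w45.png

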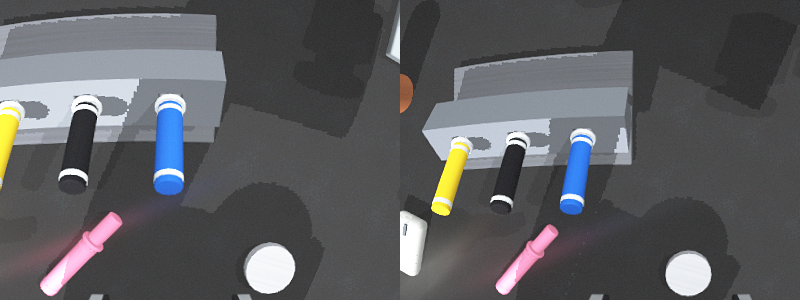

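The left half is w4: blue butt at about (319,186), collar at about (320,99). The right half is w5: butt at about (221,208), collar at about (231,136). I'll triangulate these.

```bash
python3 - <<'E'
from bench import status
from h import *
import pickle
np.set_printoptions(precision=2,suppress=True)
a,b=[pickle.load(open(f"{n}.pkl","rb")) for n in("w4","w5")]; S,T=pickle.load(open("st.pkl","rb"))
B=[wray(a,(319,186)),wray(b,(221,208.5))]; C=[wray(a,(320,99)),wray(b,(231,135.5))]
print("butt",*meet(B),*meet(B+[ray(S,(363.6,245.2)),ray(T,(285.4,278))]))
print("collar",*meet(C),*meet(C+[ray(S,(346.4,282.8)),ray(T,(280.2,252))]))
# handle axis planes: blue blob principal lines in w4,w5
for s,box in((a,(295,80,350,200)),(b,(195,120,265,220))):
    m=blob(s["img"],(100,120,60),(125,255,255),box); print(ends(m),cent(m))
s=status.sense()
psi=np.radians(17); c,sn=np.cos(psi),np.sin(psi); u=np.array([-c,-sn,1])/2**.5
z=np.array([-c,-sn,-1])/2**.5
x=np.array([c,sn,-1])/2**.5
R=mat(x,z)
E=np.array([559,103,70.])
for d,name in((140,"pre"),(19,"grasp")):
    pass
g=E+u*65
for back in (120,0):
    print(back,g+z*(19-back)); row(s,g+z*(19-back),R)
E
```

```text
butt [492.26  80.77 133.51] [0.4, 0.4] [492.52  82.65 126.64] [2.2, 2.6, 2.0, 3.0]
collar [562.23 100.76  84.05] [1.4, 1.4] [560.85 103.19  73.14] [3.6, 1.0, 3.2, 0.3]
(array([319.62, 107.92]), array([318.49, 172.75]), 1669) [319.05 140.39]
(array([232.  , 140.64]), array([221.9 , 196.96]), 1168) [226.93 168.92]
120 [583.34 110.44 187.38]
cm [ 9.49 -9.87 16.03] rad [-0.   -0.79 -0.  ]
0 [502.2   85.63 102.53]
cm [ 1.01 -9.86 24.52] rad [-0.   -0.79 -0.  ]
```

```bash
python3 -m handwheel '{"series": [[[2,-3,3,0,-0.18,0,0.6],[4,-6,7,0,-0.36,0,0.6],[7,-9,11,0,-0.54,0,0.6],[9,-9.8,14,0,-0.7,0,0.6],[9.5,-9.8,16,0,-0.79,0,0.6],[9.5,-9.8,16,0,-0.79,0,0.6],[9.5,-9.8,16,0,-0.79,0,0.6]]]}'
cat > g.py <<'E'
from bench import status,eyes
from h import *
s=status.sense(); print(s["joint_pos"])
c,sn=np.cos(np.radians(17)),np.sin(np.radians(17)); u=np.array([-c,-sn,1])/2**.5; z=np.array([-c,-sn,-1])/2**.5
R=mat([c,sn,-1],z); g=np.array([559,102,70.])+u*65
row(s,g+19*z,R)
a=eyes.snapshot("wrist"); print("gauge px",wproj(a,g+30*u),wproj(a,g),wproj(a,g-60*u))
cv2.imwrite("pics/w6.png",cv2.resize(a["img"],(480,360))[:,:,::-1])
E
python3 g.py
```

```text
time: 7.1
tool_pos: [584.2, 110.0, 188.7]
tcp_rot: [180.0, 45.2, 17.0]
ft_force: [0.5, 0.6, 1.5]
finger_gap: 51.5
grip_force: 0.0
[  9.13931099  54.56442514  38.02002901  -7.52434241 132.12492337
  79.38277115]
cm [ 0.07  0.02 12.16] rad [0.    0.004 0.   ]
gauge px [317.17161428 279.50210345] [317.08068102 239.4958284 ] [316.96276489 151.79918022]
```

View pics/w6.png

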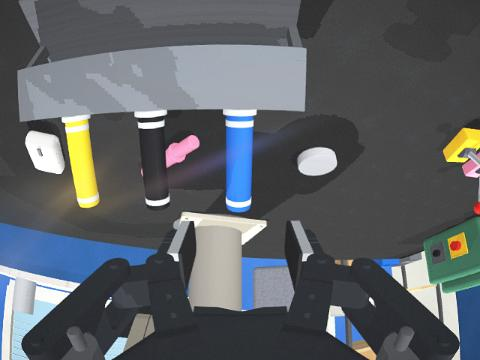

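The blue handle runs from (240,112) to (239,208) in this view, centred between the fingers, and the butt matches the prediction. I'll advance and grip.

```bash
python3 -m handwheel '{"series": [[[0,0,4,0,0,0,0.6],[0,0,8,0,0,0,0.6],[0,0,10.5,0,0,0,0.6],[0,0,12.1,0,0,0,0.6],[0,0,12.1,0,0,0,0.6],[0,0,12.1,0,0,0,0],[0,0,12.1,0,0,0,0],[0,0,12.1,0,0,0,0],[0,0,12.1,0,0,0,0],[0,0,12.1,0,0,0,0]]]}' 80; python3 g.py
```

```text
time: 8.4
tool_pos: [503.7, 84.6, 106.0]
tcp_rot: [179.9, 45.1, 16.9]
ft_force: [-0.6, -0.3, 12.1]
finger_gap: 21.3
grip_force: 77.9
[  8.21411837  43.74607126  63.33373325  -7.00137309 117.53926256
  80.59677137]
cm [ 0.14 -0.05  0.34] rad [-0.     0.002 -0.001]
gauge px [313.71938439 384.95175698] [313.02950186 326.27615832] [311.84052387 171.04136626]
```

```bash
python3 -m handwheel '{"series": [[[-0.5,0,0,0,0,0,0],[-1,0,0,0,0,0,0],[-2,0,0,0,0,0,0],[-3,0,0,0,0,0,0],[-4,0,0,0,0,0,0],[-4.5,0,0,0,0,0,0],[-5,0,0,0,0,0,0],[-5,0,0,0,0,0,0]]]}' 100
python3 - <<'E'
from bench import eyes
import cv2,numpy as np
a,b=eyes.snapshot("wrist")["img"],eyes.snapshot("scene")["img"][190:370,270:450]
cv2.imwrite("pics/w7.png",np.hstack([cv2.resize(a,(400,300)),cv2.resize(b,(300,300))])[:,:,::-1])
E
```

```text
time: 9.45
tool_pos: [468.4, 74.0, 138.7]
tcp_rot: [-180.0, 45.3, 16.9]
ft_force: [0.4, 0.9, -1.6]
finger_gap: 20.7
grip_force: 98.1
```

View pics/w7.png

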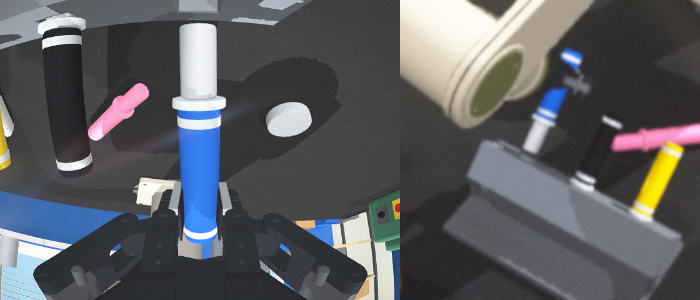

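The gauge is clear of its hole, with the steel end at (198,26) in the left half, and the neighbours are undisturbed. I'll compute a level staging pose well short of the camera.

```bash
python3 - <<'E'
from bench import status
from h import *
s=status.sense()
row(s,(450,68,200),down(17)); row(s,(440,-150,220),down(-1.5))
E
```

```text
cm [-5.75  0.04 -2.94] rad [-0.     0.791 -0.001]
cm [-12.32  20.6    0.85] rad [0.127 0.784 0.305]
```

```bash
python3 -m handwheel '{"series": [[[-1.5,0,0,0,0,0,0],[-3,0,-0.5,0,0.1,0,0],[-4.5,0,-1.5,0,0.25,0,0],[-5.7,0,-2.9,0,0.4,0,0],[-5.7,0,-2.9,0,0.55,0,0],[-5.7,0,-2.9,0,0.7,0,0],[-5.7,0,-2.9,0,0.79,0,0],[-5.7,0,-2.9,0,0.79,0,0],[-5.7,0,-2.9,0,0.79,0,0]]]}' 
python3 - <<'E'
from bench import status
from h import *
s=status.sense()
row(s,(440,-150,230),down(-1.5))
E
```

```text
time: 10.68
tool_pos: [450.1, 68.4, 199.6]
tcp_rot: [-180.0, 0.1, 16.9]
ft_force: [0.4, 0.3, -1.7]
finger_gap: 20.9
grip_force: 98.0
cm [-7.33 20.59 -3.03] rad [0.    0.002 0.322]
```

```bash
python3 -m handwheel '{"series": [[[-1,3,-1,0,0,0.06,0],[-2.5,7,-2,0,0,0.12,0],[-4,11.5,-3,0,0,0.18,0],[-5.5,15.5,-3,0,0,0.24,0],[-6.8,19,-3,0,0,0.3,0],[-7.3,20.6,-3,0,0,0.32,0],[-7.3,20.6,-3,0,0,0.32,0],[-7.3,20.6,-3,0,0,0.32,0]]]}' 
python3 - <<'E'
from bench import status,eyes
from h import *
import pickle
a,S,T=[eyes.snapshot(n) for n in("wrist","scene","top")]; s=status.sense(); pickle.dump((a,S,T,dict(s)),open("f.pkl","wb"))
cv2.imwrite("pics/w8.png",np.hstack([cv2.resize(a["img"],(480,360)),cv2.resize(T["img"][80:260,360:520],(320,360))])[:,:,::-1])
print(s["tool_pos"],s["tcp_rot"])
E
```

```text
time: 11.68
tool_pos: [440.6, -148.9, 229.3]
tcp_rot: [-179.9, 0.1, -1.3]
ft_force: [-0.6, -0.8, -1.2]
finger_gap: 20.7
grip_force: 98.3
[ 440.52999419 -148.89589111  229.53610349] [-1.79984170e+02  6.96735987e-03 -1.28155759e+00]
```

View pics/w8.png

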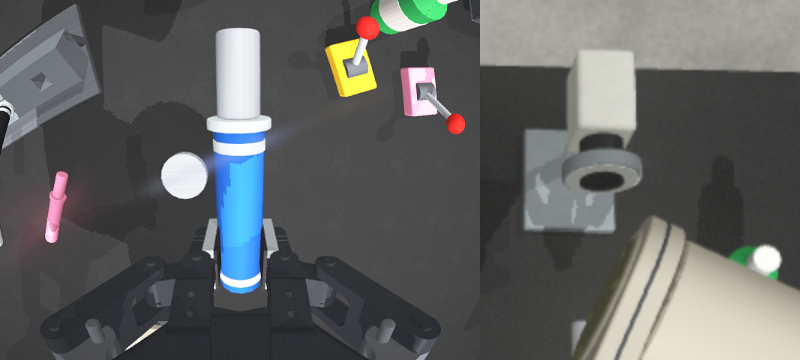

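The wrist view shows the gauge straight between the fingers: steel end at (238,30), collar at (239,124), butt at (239,285). The top crop shows the camera lens unchanged. Now I'll compute the gauge offset in the hand and the final move.

```bash
python3 - <<'E'
from h import *
import pickle
np.set_printoptions(precision=2,suppress=True)
a,S,T,s=pickle.load(open("f.pkl","rb"))
R0=Ro.from_euler("xyz",s["tcp_rot"],degrees=True).as_matrix()
Rt=lambda X:R0.T@(X-s["tool_pos"])
k=4/3
# tangent silhouettes: steel side edges at tip & near collar, and tip extreme
for n,p,off in(("tip top",(238.3*k,29*k),10),("collar mid",(239*k,124*k),15),("butt",(239*k,291*k),0)):
    c,d=wray(a,p); z=s["tool_pos"][2]+19+off; print(n,Rt(c+d*(z-c[2])/d[2]))
# steel end in scene view: predicted
P=s["tool_pos"]+R0@np.array([105,0,-19]); print("pred end",P,"scene",proj(S,P),"top",proj(T,P)," butt",proj(S,s["tool_pos"]+R0@np.array([-30,0,-19])))
# apparent steel diameter near tip & collar -> range from wrist cam
c=-a["R"].T@a["t"]; print("cam in tool",Rt(c))
h=cv2.cvtColor(a["img"],cv2.COLOR_RGB2GRAY).astype(float)
for rr in(60,80,100,120,140):
    g=np.abs(np.gradient(cv2.GaussianBlur(h,(5,5),1)[rr])); l=260+np.argmax(g[260:318]); r_=318+np.argmax(g[318:380])
    d1,d2=wray(a,(l,rr))[1],wray(a,(r_,rr))[1]; ang=np.arccos(d1@d2)
    m=d1+d2; m/=np.linalg.norm(m); print(rr,l,r_,"axis point in tool",Rt(c+m*10/np.sin(ang/2)))
cr=S["img"][120:330,180:400]; cv2.imwrite("pics/s9.png",cv2.resize(cr,None,fx=2.8,fy=2.8)[:,:,::-1])
E
```

```text
tip top [104.23   1.58 -29.01]
collar mid [ 65.66   1.87 -34.01]
butt [-26.87   1.66 -19.  ]
pred end [ 545.51 -151.25  248.52] scene [273.76 153.54] top [412.42 241.88]  butt [324.07 130.06]
cam in tool [  76.48    2.41 -141.94]
60 287 346 axis point in tool [100.55   1.05 -12.96]
80 288 346 axis point in tool [ 93.71   1.2  -10.71]
100 288 346 axis point in tool [ 86.54   1.2  -10.94]
120 289 346 axis point in tool [79.5   1.35 -9.13]
140 289 346 axis point in tool [72.36  1.35 -9.87]
```

View pics/s9.png

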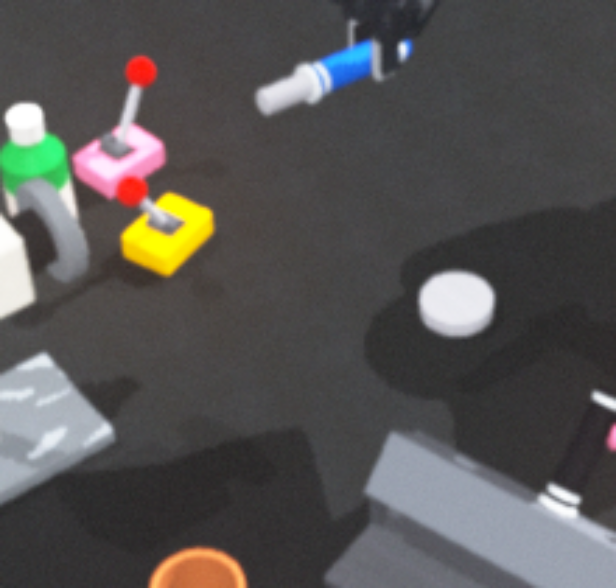

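The steel end appears in the scene view at about (274.6,156), which puts it about 5 mm lower than nominal. The lever is clearly over, with its ball at (131,190) in the crop. I'll move the tip to the focus, lowering before going forward.

```bash
python3 -m handwheel '{"series": [[[0,1.5,2.5,0,0,0,0],[0.5,3,5,0,0,0,0],[2.5,3,5.3,0,0,0,0],[5,3,5.3,0,0,0,0],[7,3,5.3,0,0,0,0],[9,3,5.3,0,0,0,0],[10,3,5.3,0,0,0,0],[10.5,3,5.3,0,0,0,0],[10.5,3,5.3,0,0,0,0],[10.5,3,5.3,0,0,0,0]]]}' 
python3 - <<'E'
from bench import status,eyes
from h import *
import pickle
a,S,T=[eyes.snapshot(n) for n in("wrist","scene","top")]; s=status.sense(); pickle.dump((a,S,T,dict(s)),open("f2.pkl","wb"))
R0=Ro.from_euler("xyz",s["tcp_rot"],degrees=True).as_matrix()
for q in([104,1,-14],[-30,1,-8]): P=s["tool_pos"]+R0@np.array(q); print(P,proj(S,P),proj(T,P),wproj(a,P))
print("lens",proj(S,(710,-184.5,190)),proj(T,(710,-184.5,190)),wproj(a,(710,-184.5,190)))
A=np.hstack([cv2.resize(S["img"][140:280,180:320],(400,400)),cv2.resize(T["img"][130:270,350:490],(400,400))])
cv2.imwrite("pics/z1.png",A[:,:,::-1])
print(s["tool_pos"])
E
```

```text
time: 13.08
tool_pos: [544.2, -182.4, 176.6]
tcp_rot: [180.0, 0.0, -1.4]
ft_force: [0.5, 0.5, -0.6]
finger_gap: 20.5
grip_force: 98.3
[ 648.23631631 -186.04339609  190.65702923] [226.66759344 186.30760549] [422.46534515 199.28704665] [316.86694837  49.16376287]
[ 514.27668325 -182.77186904  184.64755164] [278.15441478 164.10776672] [422.61721806 266.00467336] [317.54388039 377.2788427 ]
lens [202.26983942 199.24343991] [420.51951111 170.59789401] [308.87310178 -97.05236426]
[ 544.29270967 -182.50519056  176.64961188]
```

View pics/z1.png

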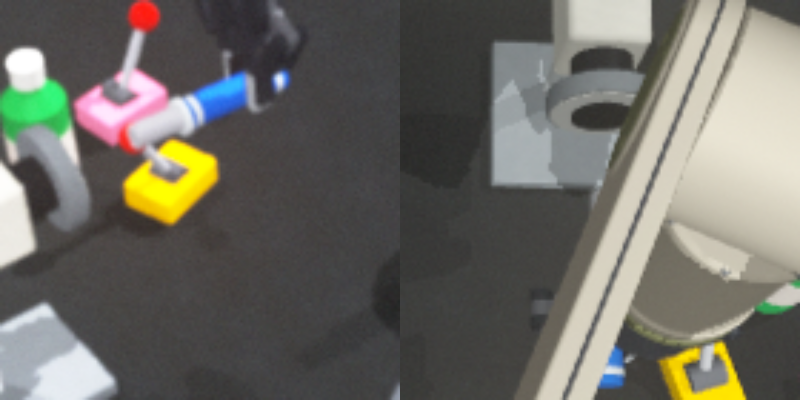

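In the scene crop the steel end is at (135,135), i.e. pixel (227,187), within about 1 px of the focus prediction. The gauge axis extends to the lens centre to within about 2 px. I'll let it settle and hand in.

```bash
python3 -m handwheel '{"series": [[[0,0,0,0,0,0,0],[0,0,0,0,0,0,0],[0,0,0,0,0,0,0],[0,0,0,0,0,0,0]]]}' 100; python3 -c "
from bench import r
print(r.hand_in())"
```

```text
time: 13.72
tool_pos: [544.6, -182.4, 176.5]
tcp_rot: [-180.0, 0.0, -1.4]
ft_force: [0.3, 0.4, -1.3]
finger_gap: 20.9
grip_force: 98.3
the job is handed in; nothing more can be done
None
```

I handed the job in at 13.7 s, but no verdict came back: the lever is fully over, and the blue gauge is held level and still, its steel end within a few mm of the focus point by my camera measurements.

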